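Put the tube mixer's selector lever into the third slot

ROBOT

A 7-joint arm with a two-finger parallel gripper is mounted at the origin on the work surface. World frame = base frame: x ahead of the robot, y to its left, z up, the work surface at z = 0. Lengths are in mm, angles in rad, forces in N, time in s.
With the tool pointing down it reaches from about 400 to 850 mm from the base axis. Payload 6.9 kg.
Tool frame: the origin (TCP) lies between the finger pads; the fingertips stand 17 mm ahead of it and the grasp point (between the pads) lies 2 mm behind it (env.nose_length is the z of the fingertips in the tool frame, in mm); z points along the fingers, y is the direction in which the jaws open and shut (so a half turn about z gives the same grasp; the last joint's range is limited). The gripper opens to 85 mm and grips with 20 to 120 N. Pads are 22 mm wide; open, the fingers measure 114 mm over their backs; the gripper's body (76 mm by 85 mm) begins 54 mm behind the grasp point. The pads swing forward as they close: fully open they stand 13 mm farther back than shut.
Start: joints at [0.105, 0.507, -0.238, 1.5, 0.126, 1.149, -0.155], TCP at [624.99, -0.025, 248.275] pointing down, gripper open.
Joint ranges: [-3.08, 3.08], [-0.24, 2.05], [-1.43, 1.35], [0, 2.5], [-1.52, 4.66], [0.17, 1.96], [-2.89, 2.89]. Speed limits (rad/s): [2.39, 2.39, 3.14, 3.14, 3.14, 3.14, 3.14].

INTERFACE

Orientations are given as a unit quaternion [w, x, y, z].
In Python, from workcell import status, vision, order, env gives the robot as it stands.
- The arm moves only by the shell command python3 -m creep 'ROWS' [FORCE]. ROWS is JSON, a list of rows, each a list of 5 numbers: the opening in per cent of the stroke, from 0 (shut) to 100 (fully open), then the shift along the tool's x, y, z in units of 50 mm (1.0 is 50 mm), then the turn about the tool's z in degrees. A call has 1 to 20 rows; each row is the pose to reach, as a shift and turn from the pose commanded when the call began, along the tool's axes at that moment; what a row does not reach only later rows make up. A row lasts 1/10 s, in which the tool goes at most 50 mm and 8.59 degrees, less where a joint would pass 70% of its speed; a pose out of reach is approached as far as the arm can. A call with a gripper value outside its range is refused whole. The fingers move at their own pace and stop on an object; FORCE is the grip in N (left out, the last holds). Time passes only in rows, so rows that repeat a pose let the fingers close. It gives the time, the measured TCP pose, the force and the opening at its end, in the units of the state.
- status.state(): the state, without advancing time (a new reading comes with each control period).
- vision.camera(name): name is "scene" or "side" or "wrist"; returns a dict with "image" (480x640x3 uint8, red, green, blue), "camera_matrix" (3x3 intrinsics, pixels), "pose" (4x4, takes a point from camera to world coordinates). Camera axes: x right, y up, looking along -z (the intrinsics and any distortion apply to the point x, -y, -z); pixel columns grow to the right and rows downward; lengths in mm; the calibration is good to about 2 mm. The wrist camera is an equidistant fisheye: a pixel r from the principal point sees the ray r / f radians off the axis. A picture is of the moment at which its call begins. There is no depth.
- order.hand_in(): hands the job in, once; it reports no verdict.
The state is a dict: "time_s": time; "joints": joint angles; "qvel": joint speeds; "tau": joint torques, N m; "eef_pos": TCP position; "eef_rot": TCP orientation; "ft_force": force on the tool from outside, world axes, zero at the start; "wrist_torque": the same for the moment, N m; "opening": finger opening in mm.
Only numpy, scipy, OpenCV 4.12 (cv2) and the standard library are available. Lean on these libraries where they do the work, as an engineer would, in place of code of your own. Each camera call takes 0.05 s, during which the arm holds its last target.

TASK

Put the tube mixer into its third mode: with the fingertips or the outside of the fingers, push the upright selector lever through the H-shaped gate from the left-hand lane across to the right-hand lane (left and right as seen from the robot), then forward, away from the robot, fully home in the third slot - the far end of the right-hand lane, marked with three dots. Only push the lever, never grip it between the fingers; then let go of it and move clear. Leave the tube rack, the jar and the computer mouse where they stand.

Things in the scene. Friction and masses are not known exactly. Their poses are not given: they have to be found in the camera images.
- mixer: Tube roller mixer, fixed, at a new place and yaw (up to 0.4 rad) each time. White; origin on the bench under the gate's middle; x forward (away from the robot at yaw 0), y left, z up. Console 200 x 200 mm centred on the origin, top at z = 120 mm; beyond it (x 100 to 300 mm) a deck of black rollers with lying tubes, top 92 mm.
- gate (a point): Middle of the H-shaped opening in the console's flat aluminium plate, at its upper face (z = 120 mm). Two lanes along the mixer's x, 20 mm wide, centred at y = +24 (left) and -24 mm (right), each from x = -37.5 to +37.5 mm, joined in the middle by a 20 mm wide cross channel along y at x = 0, inner corners rounded 6 mm. Black dots beside the lane ends: 1 far left, 2 near left, 3 far right, 4 near right.
- slot3 (a point): Far end of the right-hand lane (third slot, three dots) on the plate's upper face: x = 37.5, y = -24 mm from the gate's middle.
- knob (a point): Centre of the lever's black knob, a rounded square block 28 x 28 mm, 40 mm tall, on an 11 mm steel shaft. In the left or right lane it is about 45 mm beside the gate's middle, home in a slot about 56 mm forward or back; 200 mm above the bench when upright, 185 mm when home in a slot.
- pivot (a point): Point about which the lever tilts, inside the console, 90 mm below the gate's middle; the knob's centre is 170 mm from it along the lever, so the knob moves about twice as far as the shaft in the gate.
- sel_across (a joint): Sideways tilt of the lever, rad: 0 upright, positive to the right (mixer's -y). About -0.27 in the left lane (where it starts), +0.27 in the right lane; the gate leaves about 0.05 rad of play each way. Stiff: stays where it is left; about 2 N sideways at the knob moves it.
- sel_fore (a joint): Forward tilt of the lever, rad: 0 in the cross channel, positive forward (mixer's +x). Starts between -0.31 and +0.31, in the left lane. The shaft can cross within about 0.04 rad of 0. The lane ends stop it at about +0.335 and -0.335. Stiff: stays where it is left; about 2 N at the knob moves it.
- rack: Salmon-coloured tube rack, 190 x 75 mm, 60 mm tall, with some capped tubes up to 108 mm; loose, origin at the middle of its underside. Beside the mixer; leave alone.
- jar: Capped specimen jar, 60 mm across, 75 mm tall; loose, origin at the middle of its underside. Beside the console; leave alone.
- mouse: Black computer mouse, 105 x 60 mm, 34 mm tall; loose, origin at the middle of its underside. Beside the console; leave alone.

How it is judged (in metres and radians):
On the way, in this order (a step that is already met when the one before it is completed fails the run):
1. the lever has been pushed across through the cross channel into the right-hand lane (value of joint sel_across above 0.2 rad and value of joint sel_fore between -0.12 and 0.12 rad), for 0.02 s.
2. the lever is forward in the third slot (value of joint sel_across above 0.2 rad and value of joint sel_fore above 0.28 rad), for 0.2 s.
At the end, for the whole second after the job is handed in: The lever stands at rest in the right-hand lane (sel_across above 0.2 rad), forward in the third slot (sel_fore above 0.28 rad, within about 9 mm of its stop at the knob); rack, jar and mouse are within 20 mm of where they stood, rack and jar upright (all of step 2 and velocity of joint sel_fore between -0.05 and 0.05 rad/s and distance of each of rack, jar, mouse from where it was at the start of the episode below 0.02 m and angle between each of jar, rack's own z axis and vertical below 0.2 rad); the robot touches nothing.
It fails at once if the lever's knob is gripped: pressed by the fingers on two opposite sides at once (contact force between each of sel_fore_c1, sel_fore_c2 and the fingers above 3 N or contact force between each of sel_fore_c3, sel_fore_c4 and the fingers above 3 N).
It fails at once if the rack, jar or mouse is lifted or pushed away (distance of any of rack, jar, mouse from where it was at the start of the episode above 0.04 m).
It also fails if it takes over 70 s, if anything falls off the work surface, if the arm or the gripper's body presses on something with over 40 N, if the wrist force passes 120 N, or if a joint passes its speed limit or range.

## Working session

There is one attempt and no reset: what is moved stays moved. The work goes in short steps, Python scripts to look and compute and a shell command to move; the robot and the scene stay as the last step left them, time stands still between calls to the robot, and variables do not carry over. Pictures are saved under pics/ and viewed, and the job is handed in when it is done.

```bash
ls; mkdir -p pics; python3 - <<'E'
from workcell import status, vision, env
import cv2,numpy as np
print(status.state()); print(env.nose_length)
for n in ["scene","side","wrist"]:
    c=vision.camera(n); cv2.imwrite(f"pics/{n}0.png",c["image"][:,:,::-1]); print(n,np.round(c["camera_matrix"],1).tolist(),np.round(c["pose"],3).tolist(),[k for k in c])
    np.savez(f"{n}0.npz",**{k:v for k,v in c.items() if isinstance(v,np.ndarray)})
E
```

```text
pics
{'time_s': 0.0, 'joints': array([ 0.10552833,  0.50831794, -0.23753897,  1.50112736,  0.12567151,
        1.14890247, -0.15480272]), 'qvel': array([ 3.50651856e-06,  4.18613257e-04, -1.62301354e-03,  1.13841740e-03,
       -1.42138996e-03,  4.93933940e-04, -8.59485584e-04]), 'tau': array([ 1.19726570e-03, -6.20588279e+01, -2.18696728e+00, -2.49655455e+01,
        1.23123583e-02,  1.21321963e-02,  2.04169703e-05]), 'eef_pos': array([ 6.24527518e+02, -7.88358471e-02,  2.47444377e+02]), 'eef_rot': array([-6.24247515e-04,  7.07111335e-01,  7.07101675e-01, -6.26436096e-04]), 'ft_force': array([-0.0361599 ,  0.45536384, -0.01026183]), 'wrist_torque': array([-0.00970369,  0.01641622, -0.04544483]), 'opening': 85.35128646008849}
17.0
scene [[505.2, 0.0, 325.4], [0.0, 505.2, 239.8], [0.0, 0.0, 1.0]] [[-0.69, -0.614, 0.383, 1025.399], [0.723, -0.573, 0.386, 450.772], [-0.017, 0.544, 0.839, 988.808], [0.0, 0.0, 0.0, 1.0]] ['image', 'camera_matrix', 'pose']
side [[559.9, 0.0, 323.2], [0.0, 559.9, 248.9], [0.0, 0.0, 1.0]] [[-0.877, 0.305, -0.371, 257.446], [-0.481, -0.535, 0.695, 778.835], [0.014, 0.788, 0.616, 760.554], [0.0, 0.0, 0.0, 1.0]] ['image', 'camera_matrix', 'pose']
wrist [[371.6, 0.0, 318.9], [0.0, 371.6, 240.2], [0.0, 0.0, 1.0]] [[1.0, -0.001, 0.003, 624.691], [0.0, 0.951, 0.31, 79.159], [-0.003, -0.31, 0.951, 373.286], [0.0, 0.0, 0.0, 1.0]] ['image', 'camera_matrix', 'pose']
```

View pics/scene0.png

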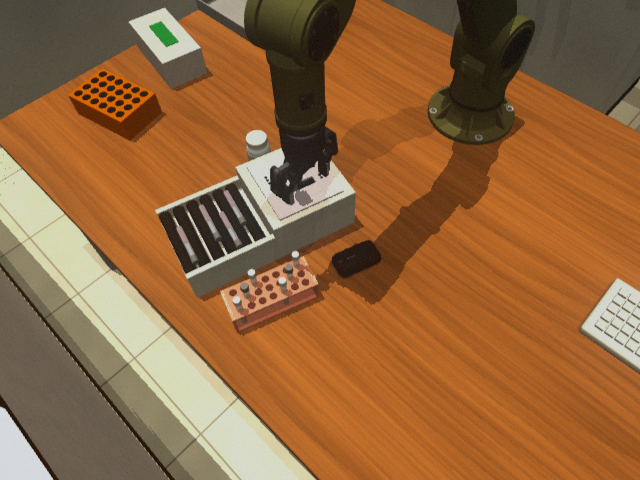

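View pics/side0.png

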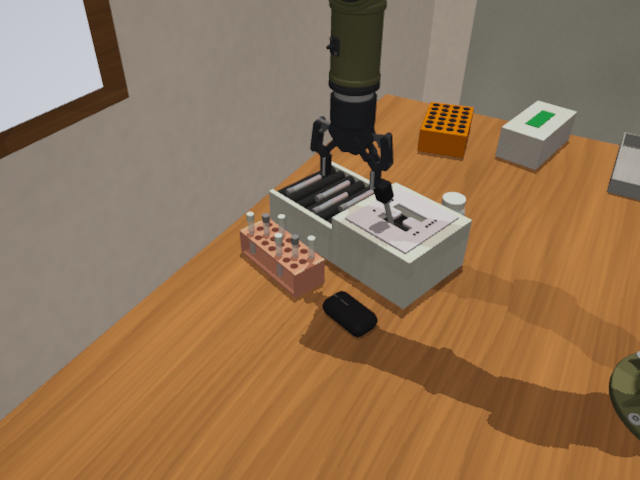

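View pics/wrist0.png

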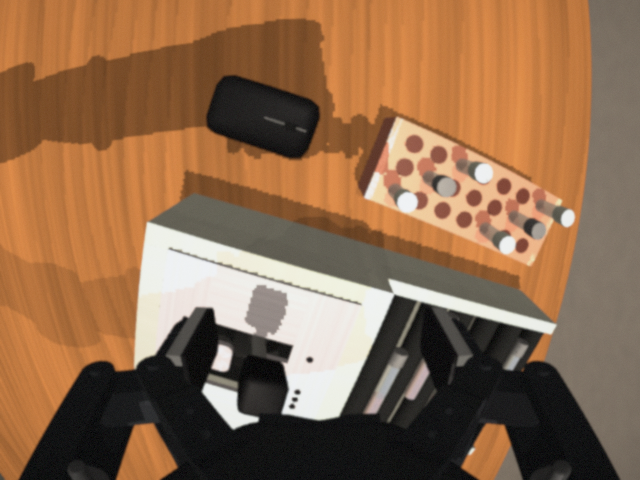

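```bash
python3 - <<'E'
import cv2
a=cv2.imread("pics/side0.png")[160:320,260:480]; cv2.imwrite("pics/sz.png",cv2.resize(a,None,fx=3.6,fy=3.6,interpolation=cv2.INTER_CUBIC))
a=cv2.imread("pics/wrist0.png")[200:440,120:420]; cv2.imwrite("pics/wz.png",cv2.resize(a,None,fx=2.5,fy=2.5,interpolation=cv2.INTER_CUBIC))
E
```

```text
(no output)
```

View pics/sz.png

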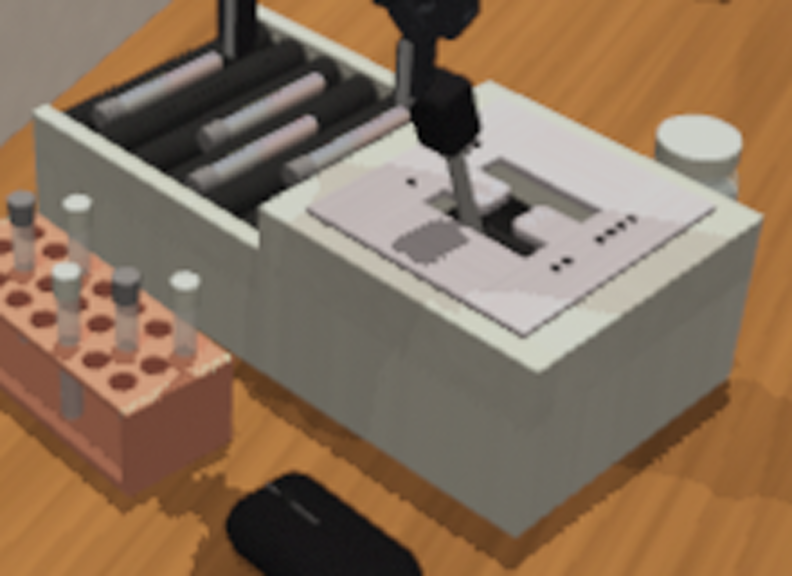

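View pics/wz.png

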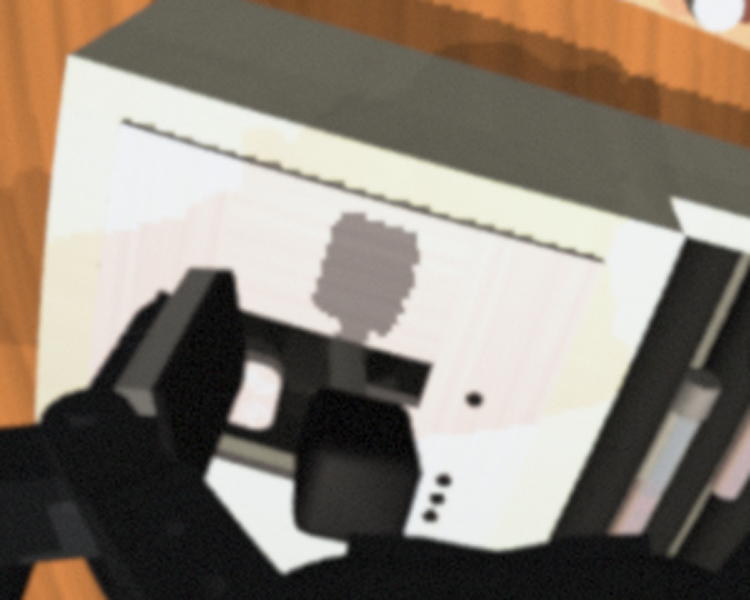

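```bash
cat > h.py <<'E'
import numpy as np, cv2
def ray(c,uv):
    K=c["camera_matrix"];P=c["pose"]
    d=np.array([(uv[0]-K[0,2])/K[0,0],-(uv[1]-K[1,2])/K[1,1],-1.]); return P[:3,3],P[:3,:3]@(d/np.linalg.norm(d))
def rayf(c,uv):
    K=c["camera_matrix"];P=c["pose"]; x=(uv[0]-K[0,2]);y=(uv[1]-K[1,2]);r=np.hypot(x,y);t=r/K[0,0]
    d=np.array([np.sin(t)*x/r,-np.sin(t)*y/r,-np.cos(t)]); return P[:3,3],P[:3,:3]@d
def onz(r,z): o,d=r; return o+d*(z-o[2])/d[2]
def proj(c,p):
    K=c["camera_matrix"];P=c["pose"]; q=P[:3,:3].T@(np.asarray(p)-P[:3,3]); return np.array([K[0,0]*q[0]/-q[2]+K[0,2], K[1,1]*-q[1]/-q[2]+K[1,2]])
E
python3 - <<'E'
from h import *
s=np.load("side0.npz");w=np.load("wrist0.npz")
Z=lambda u,v:((u+.5)/3.6-.5+260,(v+.5)/3.6-.5+160)
W=lambda u,v:((u+.5)/2.5-.5+120,(v+.5)/2.5-.5+200)
pts={k:onz(ray(s,Z(*p)),120) for k,p in dict(FL=(265,208),NL=(540,371),NR=(762,217),FR=(490,82)).items()}
for k,p in pts.items(): print(k,p.round(1))
c=sum(pts.values())/4; print("centre",c.round(1), np.linalg.norm(pts['FL']-pts['NL']),np.linalg.norm(pts['NR']-pts['NL']))
d=pts['FL']-pts['NL']+pts['FR']-pts['NR'];print("yaw",np.arctan2(d[1],d[0]));d=pts['FL']-pts['FR']+pts['NL']-pts['NR'];print("yaw",np.arctan2(-d[0],d[1]))
a=onz(rayf(w,W(68,55)),120);b=onz(rayf(w,W(686,235)),120);print("wrist NL,FL",a.round(1),b.round(1),np.linalg.norm(a-b),np.arctan2(*(b-a)[[1,0]]))
yaw=np.arctan2(*(b-a)[[1,0]])
# knob
for z in (185,195,200): print(z,onz(ray(s,Z(447,113)),z).round(1))
E
```

```text
FL [675.  -43.1 120. ]
NL [488.3  14.7 120. ]
NR [ 431.2 -172.8  120. ]
FR [ 618.8 -230.2  120. ]
centre [ 553.3 -107.9  120. ] 195.4228686848554 196.00966316101503
yaw -0.29825751527312094
yaw -0.293824183900705
wrist NL,FL [493.   11.3 120. ] [681.7 -46.5 120. ] 197.3836446237188 -0.2970411525004348
185 [589.7 -86.8 185. ]
195 [583.9 -71.8 195. ]
200 [581.  -64.2 200. ]
```

```bash
python3 -m creep '[[0,0,0,-0.4,0],[0,0.4,0,-0.8,6],[0,0.8,0,-1.2,12],[0,1,0,-1.6,17],[0,1,0,-1.6,17],[0,1,0,-1.6,17],[0,1,0,-1.6,17],[0,1,0,-1.6,17],[0,1,0,-1.6,17],[0,1,0,-1.6,17]]' 40
python3 - <<'E'
from workcell import vision
from h import *
for n in ["scene","side","wrist"]:
    c=vision.camera(n); cv2.imwrite(f"pics/{n}1.png",c["image"][:,:,::-1]); np.savez(f"{n}1.npz",**c)
    x={"scene":(210,130,360,260),"side":(310,160,480,300),"wrist":(100,150,500,450)}[n]
    a=c["image"][x[1]:x[3],x[0]:x[2],::-1]; f={"scene":4,"side":4,"wrist":2}[n]
    cv2.imwrite(f"pics/{n}1z.png",cv2.resize(a,None,fx=f,fy=f,interpolation=cv2.INTER_CUBIC))
E
```

```text
time_s: 1.15
eef_pos: [624.9, 49.5, 327.8]
eef_rot: [-0.0, 0.804, 0.595, -0.0]
ft_force: [-0.4, 0.4, -0.5]
opening: -0.2
```

View pics/scene1z.png

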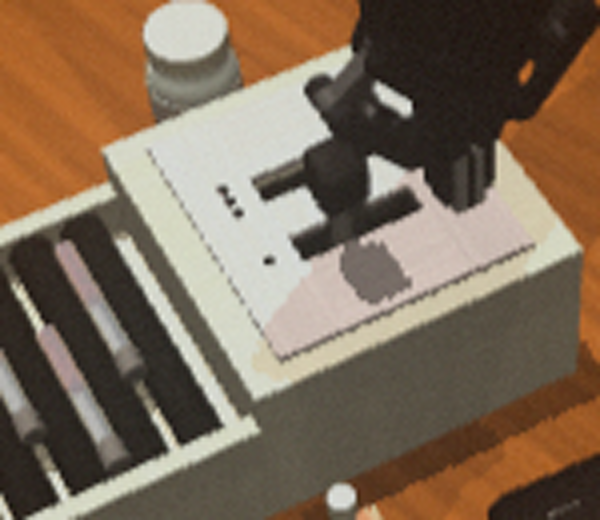

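View pics/side1z.png

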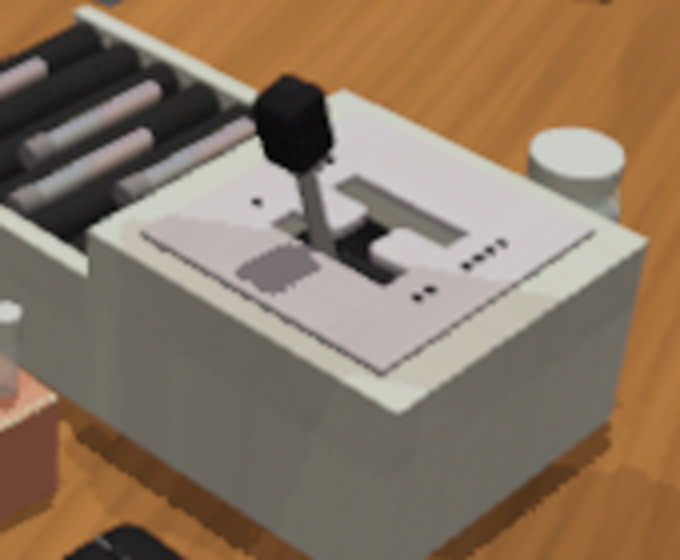

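View pics/wrist1z.png

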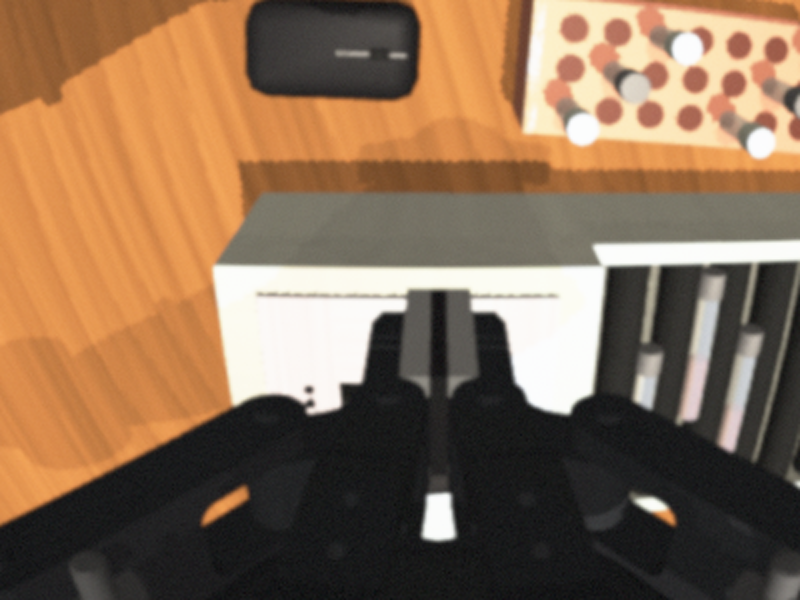

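```bash
python3 - <<'E'
from h import *
s=np.load("side1.npz");c=np.load("scene1.npz");w=np.load("wrist1.npz")
S=lambda u,v:((u+.5)/4-.5+310,(v+.5)/4-.5+160)
C=lambda u,v:((u+.5)/4-.5+210,(v+.5)/4-.5+130)
W=lambda u,v:((u+.5)/2-.5+100,(v+.5)/2-.5+150)
q={}
for n,r,d in (("side",lambda p:ray(s,S(*p)),dict(FL=(92,232),NL=(400,411),NR=(647,241),FR=(344,92))),("scene",lambda p:ray(c,C(*p)),dict(FL=(258,402),NL=(582,250),FR=(102,150))),("wrist",lambda p:rayf(w,W(*p)),dict(NL=(216,265),FL=(604,265)))):
    for k,p in d.items(): print(n,k,onz(r(p),120).round(1))
o1,d1=ray(s,S(294,124));o2,d2=ray(c,C(337,173))
t=np.linalg.lstsq(np.c_[d1,-d2],o2-o1,rcond=None)[0];a=o1+t[0]*d1;b=o2+t[1]*d2;print("knob",a.round(1),b.round(1))
k=(a+b)/2
y=-.297;R=np.array([[np.cos(y),np.sin(y)],[-np.sin(y),np.cos(y)]])
for ctr in ([553.3,-107.9],[556,-109.6]): print("knob in mixer",R@(k[:2]-ctr))
E
```

```text
side FL [675.8 -41.8 120. ]
side NL [488.7  13.8 120. ]
side NR [ 431.1 -173.1  120. ]
side FR [ 618.7 -229.3  120. ]
scene FL [683.8 -43.2 120. ]
scene NL [494.6  13.3 120. ]
scene FR [ 626.1 -234.1  120. ]
wrist NL [494.4  11.4 120. ]
wrist FL [682.2 -45.1 120. ]
knob [587.  -76.1 192.6] [587.1 -76.  192.5]
knob in mixer [22.9808212  40.32379065]
knob in mixer [19.9015207  41.15919977]
```

```bash
python3 -m creep '[[0,0,0.5,0,0],[0,-0.3,1.06,0,0],[0,-0.8,1.06,0,0],[0,-1.3,1.06,0.3,0],[0,-1.8,1.06,0.7,0],[0,-2.3,1.06,1.2,0],[0,-2.6,1.06,1.7,0],[0,-2.6,1.06,2.2,0],[0,-2.6,1.06,2.5,0],[0,-2.6,1.06,2.5,0],[0,-2.6,1.06,2.5,0]]' 
cat > look.py <<'E'
import sys
from workcell import vision,status
from h import *
t=sys.argv[1]; ims=[]
for n,x in (("scene",(210,110,360,260)),("side",(310,150,460,300))):
    c=vision.camera(n); np.savez(f"{n}{t}.npz",**c)
    ims.append(cv2.resize(c["image"][x[1]:x[3],x[0]:x[2],::-1],(400,400),interpolation=cv2.INTER_CUBIC))
cv2.imwrite(f"pics/look{t}.png",np.hstack(ims))
s=status.state(); p=s["eef_pos"]; y=-.297;R=np.array([[np.cos(y),np.sin(y)],[-np.sin(y),np.cos(y)]])
print("tcp mixer",R@(p[:2]-[558.5,-109.5]),p[2],"force mixer",R@s["ft_force"][:2],s["time_s"])
E
python3 look.py 2
```

```text
time_s: 2.4
eef_pos: [637.9, -89.8, 203.6]
eef_rot: [0.0, 0.804, 0.595, 0.0]
ft_force: [-0.6, 0.3, 0.3]
opening: 0.3
tcp mixer [70.59519538 42.31621868] 204.54288392930795 force mixer [0.42738388 0.49292836] 2.5
```

View pics/look2.png

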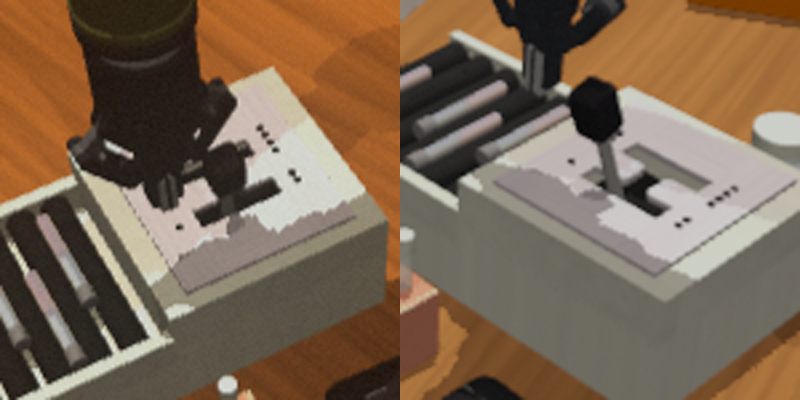

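```bash
python3 -m creep '[[0,0,-0.15,0.1,0],[0,0,-0.3,0.1,0],[0,0,-0.45,0.1,0],[0,0,-0.5,0.1,0]]'; python3 -m creep '[[0,0,-0.05,0,0],[0,0,-0.1,0,0]]'; python3 -m creep '[[0,0,-0.05,0,0],[0,0,-0.1,0,0]]';python3 look.py 3
```

```text
time_s: 2.9
eef_pos: [613.4, -82.2, 199.0]
eef_rot: [0.0, 0.804, 0.595, 0.0]
ft_force: [2.5, 0.4, -0.5]
opening: -0.0
time_s: 3.1
eef_pos: [609.6, -81.1, 198.9]
eef_rot: [0.001, 0.804, 0.595, 0.001]
ft_force: [1.8, 0.1, 2.2]
opening: -0.0
time_s: 3.3
eef_pos: [604.3, -79.6, 198.4]
eef_rot: [0.0, 0.804, 0.595, 0.0]
ft_force: [2.2, 0.2, 1.6]
opening: -0.2
tcp mixer [34.70935274 41.95459585] 198.2930684903974 force mixer [2.36321238 0.43030679] 3.4
```

View pics/look3.png

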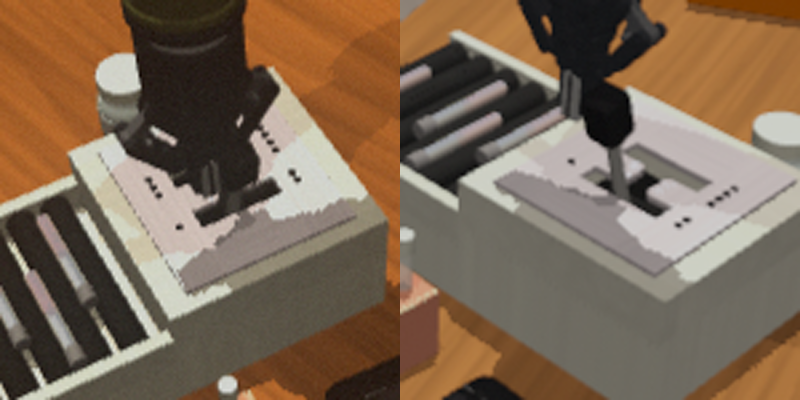

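```bash
cat > exp.py <<'E'
from h import *
y=-.297;ex=np.array([np.cos(y),np.sin(y),0]);ey=np.array([-np.sin(y),np.cos(y),0]);ez=np.array([0,0,1.])
def knob(a,f,ctr):
    v=np.array([np.tan(f),-np.tan(a),1.]);v/=np.linalg.norm(v)
    P=np.array([*ctr,30.]); return P+170*(v[0]*ex+v[1]*ey+v[2]*ez), P+90/v[2]*(v[0]*ex+v[1]*ey+v[2]*ez)
if __name__=="__main__":
  s=np.load("side1.npz");c=np.load("scene1.npz")
  for f in (-.1,-.05,0,.05,.1,.15):
    k,g=knob(-.27,f,(553.3,-107.9)); k2,g2=knob(-.27,f,(560,-110))
    z=lambda p,o:((p-np.array(o))*400/150).round(0)
    print(f,"side knob",z(proj(s,k),(310,150)),"gate",z(proj(s,g),(310,150)),"scene",z(proj(c,k2),(210,110)),z(proj(c,g2),(210,110)))
E
python3 exp.py
python3 - <<'E'
import cv2
a=cv2.imread("pics/look3.png")[60:260,530:730];cv2.imwrite("pics/l3z.png",cv2.resize(a,(600,600),interpolation=cv2.INTER_CUBIC))
E
```

```text
-0.1 side knob [233. 132.] gate [234. 201.] scene [263. 155.] [248. 201.]
-0.05 side knob [224. 127.] gate [229. 199.] scene [254. 159.] [243. 203.]
0 side knob [215. 122.] gate [224. 196.] scene [245. 163.] [238. 205.]
0.05 side knob [206. 118.] gate [220. 194.] scene [235. 167.] [233. 207.]
0.1 side knob [198. 114.] gate [215. 191.] scene [226. 171.] [229. 210.]
0.15 side knob [189. 110.] gate [210. 189.] scene [217. 176.] [224. 212.]
```

View pics/l3z.png

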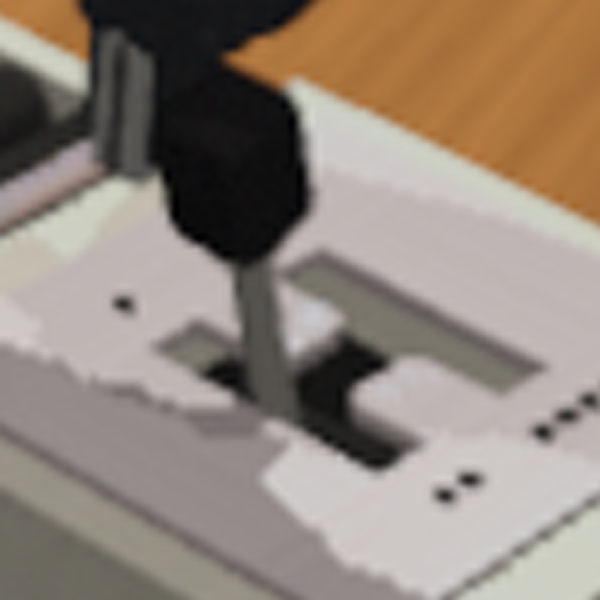

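```bash
python3 -m creep '[[0,0,-0.06,0,0],[0,0,-0.12,0,0],[0,0,-0.12,0,0]]';python3 look.py 4; python3 - <<'E'
import cv2
a=cv2.imread("pics/look4.png")[60:260,530:730];cv2.imwrite("pics/l4z.png",cv2.resize(a,(600,600),interpolation=cv2.INTER_CUBIC))
E
```

```text
time_s: 3.7
eef_pos: [597.9, -77.8, 198.2]
eef_rot: [-0.0, 0.804, 0.595, -0.0]
ft_force: [0.6, 0.5, 1.4]
opening: -0.3
tcp mixer [28.64434175 41.90712913] 198.17177572009982 force mixer [1.42954837 0.80155261] 3.8
```

View pics/l4z.png

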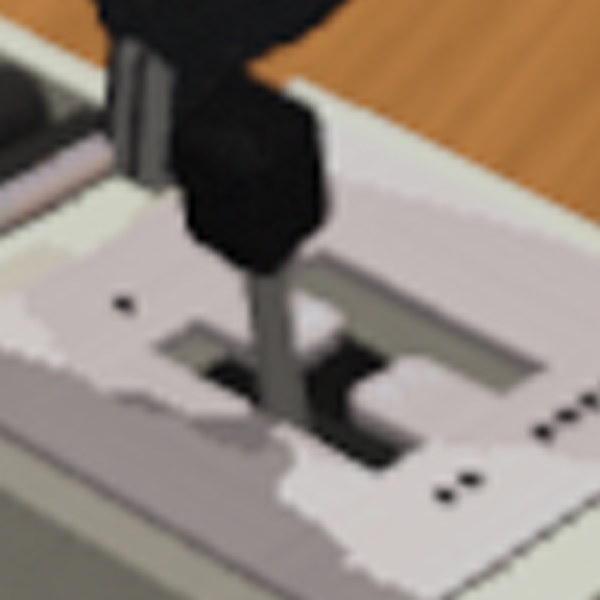

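```bash
python3 -m creep '[[0,0,0.35,0,0],[0,0,0.67,0,0],[0,0.5,0.67,0,0],[0,1.06,0.67,0,0],[0,1.1,0.2,0,0],[0,1.1,-0.3,0,0],[0,1.1,-0.55,0,0],[0,1.1,-0.55,0,0],[0,1.1,-0.55,0,0]]';python3 look.py 5
```

```text
time_s: 4.7
eef_pos: [588.4, -17.5, 198.2]
eef_rot: [0.0, 0.804, 0.595, -0.0]
ft_force: [1.0, -0.6, 0.6]
opening: -0.2
tcp mixer [ 2.1976579  96.66353132] 198.13317476134142 force mixer [0.38645827 0.27268825] 4.8
```

View pics/look5.png

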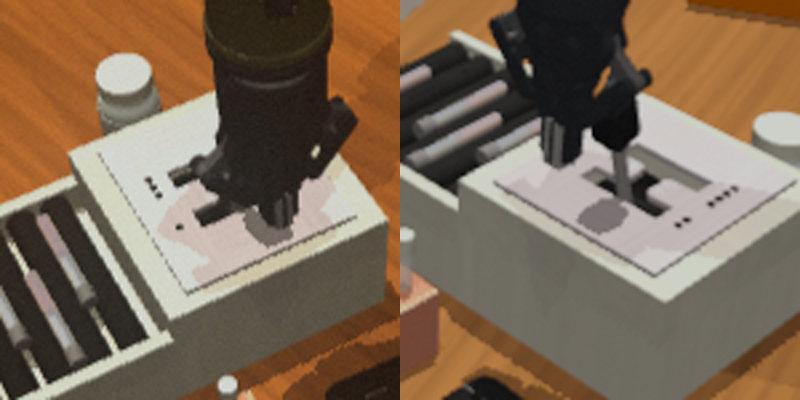

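```bash
python3 -m creep '[[0,-0.3,0,0,0],[0,-0.6,0,0,0],[0,-0.75,0,0,0]]'; python3 -m creep '[[0,-0.1,0,0,0],[0,-0.2,0,0,0],[0,-0.3,0,0,0]]';python3 -m creep '[[0,-0.1,0,0,0],[0,-0.2,0,0,0],[0,-0.3,0,0,0]]';python3 look.py 6
```

```text
time_s: 5.1
eef_pos: [577.2, -55.4, 198.5]
eef_rot: [0.0, 0.805, 0.594, 0.0]
ft_force: [-0.1, 2.5, 1.8]
opening: 0.1
time_s: 5.4
eef_pos: [573.0, -67.4, 198.5]
eef_rot: [0.0, 0.804, 0.595, 0.0]
ft_force: [1.1, 2.7, 1.5]
opening: -0.3
time_s: 5.7
eef_pos: [568.3, -82.0, 198.2]
eef_rot: [-0.0, 0.804, 0.595, -0.0]
ft_force: [1.1, 1.3, 1.5]
opening: -0.0
tcp mixer [ 1.32747688 28.08453132] 198.10765274097704 force mixer [0.04527438 0.6566148 ] 5.8
```

View pics/look6.png

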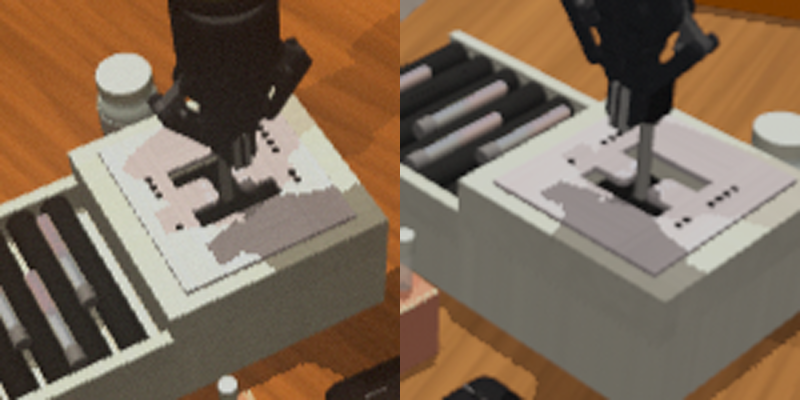

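```bash
python3 -m creep '[[0,-0.1,0,0,0],[0,-0.2,0,0,0],[0,-0.3,0,0,0],[0,-0.4,0,0,0],[0,-0.5,0,0,0]]'; python3 -m creep '[[0,-0.1,0,0,0],[0,-0.2,0,0,0],[0,-0.3,0,0,0],[0,-0.4,0,0,0]]';python3 -m creep '[[0,-0.05,0,0,0],[0,-0.1,0,0,0],[0,-0.1,0,0,0]]';python3 look.py 7
```

```text
time_s: 6.3
eef_pos: [561.1, -106.1, 198.3]
eef_rot: [0.0, 0.804, 0.595, 0.0]
ft_force: [1.3, 2.6, 3.0]
opening: 0.2
time_s: 6.7
eef_pos: [554.9, -125.1, 197.9]
eef_rot: [-0.0, 0.804, 0.595, -0.0]
ft_force: [0.8, 1.7, -1.2]
opening: 0.1
time_s: 7.0
eef_pos: [553.6, -130.1, 198.2]
eef_rot: [-0.0, 0.804, 0.595, -0.0]
ft_force: [0.5, 0.5, -0.1]
opening: 0.2
tcp mixer [  1.50744212 -21.12324623] 198.33871410537748 force mixer [ 0.4284863  -0.25512771] 7.1
```

View pics/look7.png

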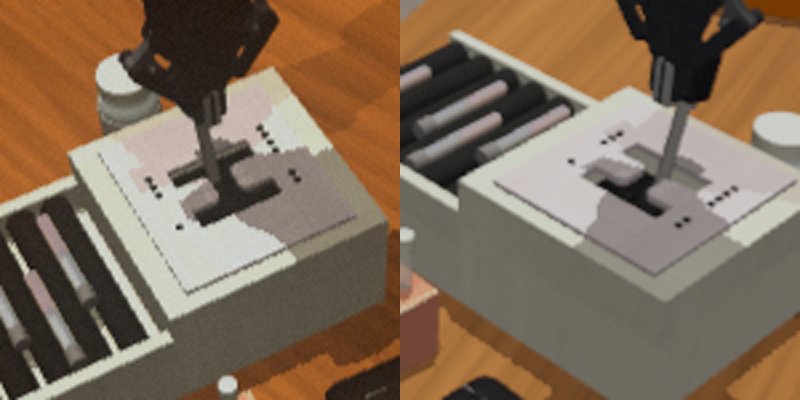

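```bash
python3 - <<'E'
from exp import *
import cv2
s=np.load("side7.npz");c=np.load("scene7.npz")
z=lambda p,o:((p-np.array(o))*400/150).round(0)
for a in (.1,.15,.2,.25,.3):
    k,g=knob(a,0,(553.3,-107.9)); k2,g2=knob(a,0,(560,-110))
    print(a,"side",z(proj(s,k),(310,150))+[400,0],z(proj(s,g),(310,150))+[400,0],"scene",z(proj(c,k2),(210,110)),z(proj(c,g2),(210,110)))
I=cv2.imread("pics/look7.png")
cv2.imwrite("pics/l7z.png",cv2.resize(np.hstack([I[60:210,130:330],I[60:210,580:780]]),(800,300),interpolation=cv2.INTER_CUBIC))
E
```

```text
0.1 side [672.  84.] [653. 178.] scene [208. 106.] [219. 178.]
0.15 side [679.  81.] [657. 176.] scene [203. 100.] [217. 174.]
0.2 side [686.  79.] [661. 174.] scene [198.  95.] [214. 170.]
0.25 side [692.  77.] [665. 171.] scene [194.  90.] [212. 167.]
0.3 side [699.  76.] [669. 169.] scene [190.  86.] [209. 163.]
```

View pics/l7z.png

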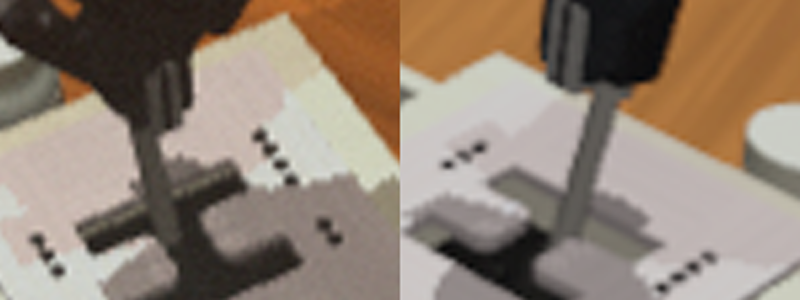

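```bash
python3 -m creep '[[0,-0.06,0,0,0],[0,-0.12,0,0,0],[0,-0.12,0,0,0]]';python3 -m creep '[[0,-0.04,0,0,0],[0,-0.08,0,0,0],[0,-0.08,0,0,0]]';python3 look.py 8
python3 - <<'E'
import cv2,numpy as np
I=cv2.imread("pics/look8.png")
cv2.imwrite("pics/l8z.png",cv2.resize(np.hstack([I[60:210,130:330],I[60:210,580:780]]),(800,300),interpolation=cv2.INTER_CUBIC))
E
```

```text
time_s: 7.4
eef_pos: [552.0, -135.8, 198.2]
eef_rot: [0.0, 0.804, 0.595, -0.0]
ft_force: [1.2, 0.8, 0.4]
opening: 0.0
time_s: 7.7
eef_pos: [551.3, -138.0, 198.2]
eef_rot: [-0.001, 0.804, 0.595, 0.001]
ft_force: [1.6, 5.5, -1.5]
opening: -0.0
tcp mixer [  1.41736154 -29.29329113] 198.1546972167568 force mixer [0.12968175 5.11971743] 7.8
```

View pics/l8z.png

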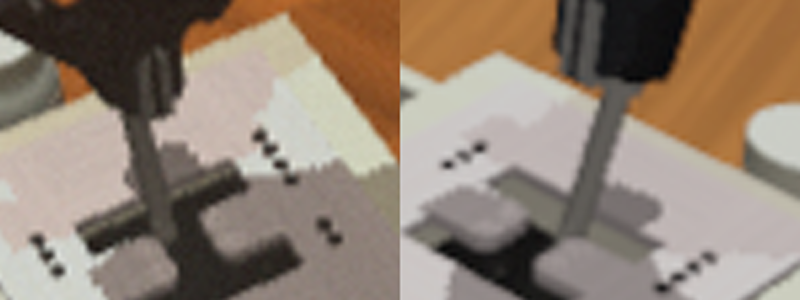

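```bash
python3 -m creep '[[0,0.3,0,0,0],[0,0.6,0,0,0],[0,0.6,-0.5,0,0],[0,0.6,-1.0,0.1,0],[0,0.4,-1.25,0.1,0],[0,0,-1.25,0.1,0],[0,-0.4,-1.25,0.1,0],[0,-0.4,-1.25,0.1,0],[0,-0.4,-1.25,0.1,0]]';python3 look.py 9
```

```text
time_s: 8.7
eef_pos: [485.7, -139.3, 193.4]
eef_rot: [0.0, 0.804, 0.595, 0.0]
ft_force: [0.2, 0.6, 0.7]
opening: 0.3
tcp mixer [-60.88262048 -49.11371314] 193.33757088059616 force mixer [0.90193126 0.29524982] 8.8
```

View pics/look9.png

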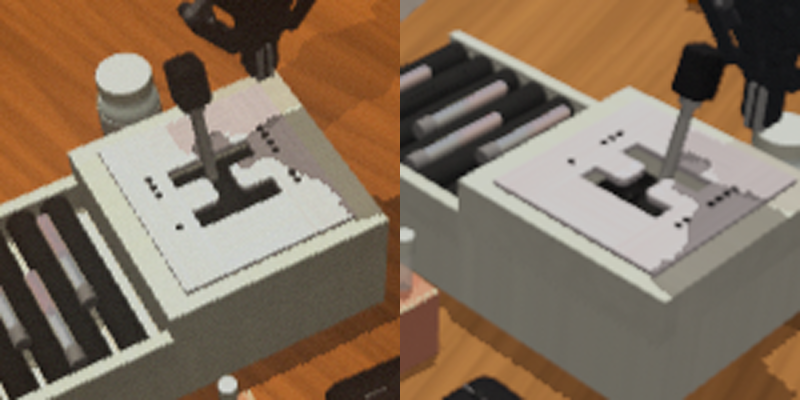

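```bash
python3 -m creep '[[0,0,0.2,0,0],[0,0,0.4,0,0],[0,0,0.6,0,0],[0,0,0.7,0,0],[0,0,0.8,0,0],[0,0,0.9,0,0],[0,0,1.0,0,0]]'; python3 -m creep '[[0,0,0.1,0.02,0],[0,0,0.2,0.04,0],[0,0,0.3,0.05,0],[0,0,0.4,0.05,0]]'; python3 -m creep '[[0,0,0.1,0,0],[0,0,0.2,0,0],[0,0,0.3,0,0]]';python3 look.py 10
```

```text
time_s: 9.5
eef_pos: [532.9, -154.4, 193.2]
eef_rot: [-0.001, 0.804, 0.595, -0.0]
ft_force: [-4.5, 1.8, 3.1]
opening: -0.0
time_s: 9.9
eef_pos: [552.4, -160.4, 190.5]
eef_rot: [-0.0, 0.804, 0.595, -0.0]
ft_force: [-4.8, 2.1, 0.3]
opening: 0.1
time_s: 10.2
eef_pos: [566.3, -164.7, 189.8]
eef_rot: [-0.001, 0.804, 0.595, -0.001]
ft_force: [-4.2, 2.0, -1.7]
opening: -0.1
tcp mixer [ 25.32237116 -50.72194343] 190.5285150005813 force mixer [ 0.16722387 -0.91334212] 10.3
```

View pics/look10.png

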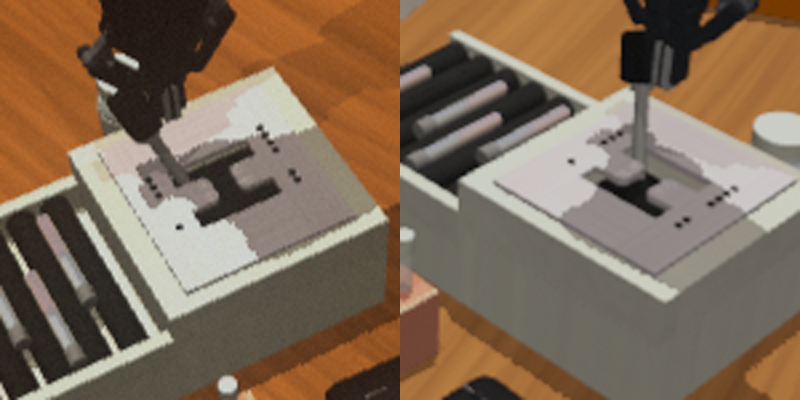

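Nearly home; push on until the stop shows in the force.

```bash
python3 -m creep '[[0,0,0.06,0,0],[0,0,0.12,0,0],[0,0,0.12,0,0]]'; python3 -m creep '[[0,0,0.05,0,0],[0,0,0.1,0,0],[0,0,0.1,0,0]]'; python3 look.py 11
```

```text
time_s: 10.6
eef_pos: [570.8, -166.2, 190.3]
eef_rot: [-0.002, 0.804, 0.595, -0.001]
ft_force: [-7.9, 2.9, 1.3]
opening: -0.1
time_s: 10.9
eef_pos: [572.1, -166.7, 189.9]
eef_rot: [-0.004, 0.804, 0.595, -0.004]
ft_force: [-18.2, 6.2, 7.8]
opening: 0.1
tcp mixer [ 29.76977886 -50.69296792] 189.98118916897462 force mixer [-19.28294087   1.29531113] 11.0
```

```bash
python3 -m creep '[[0,0,-0.1,0,0],[0,0,-0.4,0,0],[0,0,-0.9,0,0],[0,0,-1.4,-0.3,0],[0,0,-1.6,-0.8,0],[0,0,-1.6,-1.4,0],[0,0,-1.6,-1.6,0],[0,0,-1.6,-1.6,0],[0,0,-1.6,-1.6,0],[0,0,-1.6,-1.6,0]]';python3 look.py 12; python3 - <<'E'
from exp import *
s=np.load("side12.npz");c=np.load("scene12.npz")
z=lambda p,o:((p-np.array(o))*400/150).round(0)
for a in (.22,.29):
  for f in (.25,.3,.335):
    k,g=knob(a,f,(553.3,-107.9)); k2,g2=knob(a,f,(560,-110))
    print(a,f,"side",z(proj(s,k),(310,150))+[400,0],z(proj(s,g),(310,150))+[400,0],"scene",z(proj(c,k2),(210,110)),z(proj(c,g2),(210,110)))
for n in("scene","side"): cv2.imwrite(f"pics/{n}12.png",np.load(n+"12.npz")["image"][:,:,::-1])
E
```

```text
time_s: 12.0
eef_pos: [500.4, -144.7, 269.5]
eef_rot: [-0.001, 0.804, 0.595, -0.001]
ft_force: [-0.1, -0.1, -0.3]
opening: -0.1
tcp mixer [-45.32654794 -50.59734836] 269.57912222761735 force mixer [-0.01738017 -0.17625519] 12.1
0.22 0.25 side [643.  64.] [639. 160.] scene [152. 117.] [189. 180.]
0.22 0.3 side [634.  62.] [634. 158.] scene [143. 123.] [184. 182.]
0.22 0.335 side [628.  62.] [631. 156.] scene [137. 128.] [180. 183.]
0.29 0.25 side [653.  62.] [645. 157.] scene [147. 110.] [185. 174.]
0.29 0.3 side [644.  61.] [640. 154.] scene [138. 116.] [180. 176.]
0.29 0.335 side [638.  60.] [636. 152.] scene [133. 121.] [177. 178.]
```

View pics/look12.png

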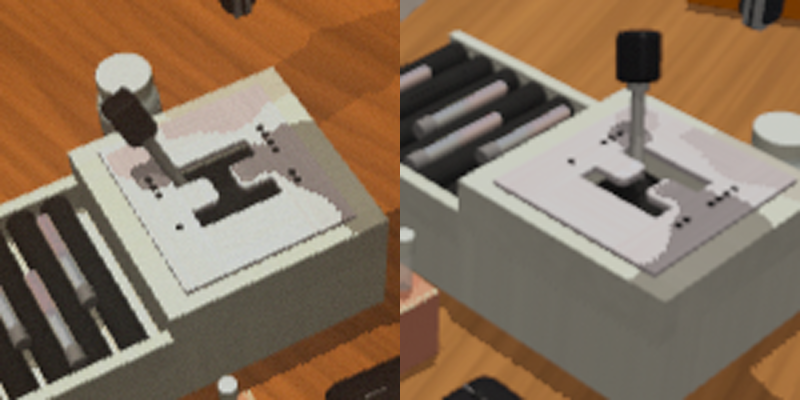

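View pics/scene12.png

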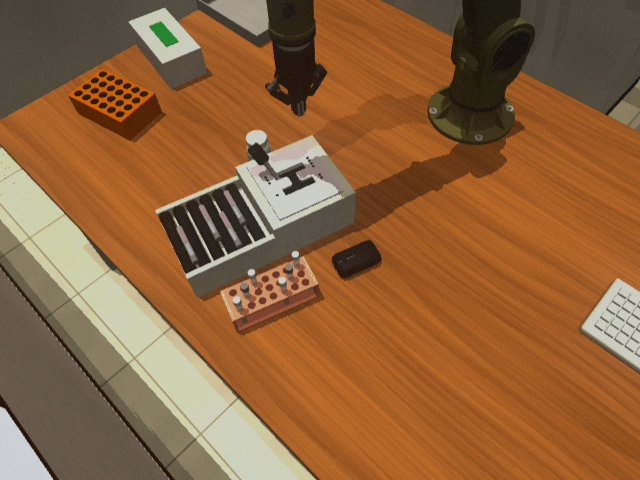

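```bash
python3 -c "
from workcell import order;print(order.hand_in())"
```

```text
the job is handed in; nothing more can be done
None
```

The lever stands home in the third slot, as far as my checks show, and I handed the job in at about 12 s of the 70 s allowed. No verdict was reported.

**What I did:** I worked with the fingers shut and only pushed the lever.
- I pushed it back to the cross channel, then across to the right-hand lane until it met the lane's side (about 5 N).
- I then pushed it forward until it met the end stop (about 19 N).
- Last, I backed off and raised the gripper clear.

**Last checks:**
- **Lever:** The knob appears at about (129, 117) in the enlarged scene view and (638, 57) in the enlarged side view. That matches sel_across of about 0.29 and sel_fore of about 0.335 to within about 5 pixels (roughly 2 in the camera's own image).
- **Robot clear:** The wrist force is about 0 N.
- **Rack, jar and mouse:** By eye they look unmoved and upright in the scene view; I did not measure their positions.

**Disagreement:** The side camera placed the mixer about 6 mm off from the scene and wrist cameras. I used a position between them and relied on the contact forces and the pictures.

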